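Tip a glove carton onto its back in the dispenser tray

TASK

The full carton of gloves stands on end on the bench and is too big to grip; lay it in the steel dispenser tray with its dispensing window up. Without lifting it, push it along until its foot stands squarely against the tray's front lip, in line with the tray, then push at its top so that it tips over the lip onto its back, and slide it fully home against the tray's end wall. Push gently enough not to dent the carton, and leave the other things on the bench alone.

Things in the scene. Friction and masses are not known exactly. Their poses are not given: they have to be found in the camera images.
- carton_mid (a point): glove carton, a plain off-white card box, stiff, evenly filled, 0.4 to 0.8 kg: 95 mm deep (its x), 120 wide (y), 190 high (z), too big to grip. This point is its centre. It stands upright before the tray: z up, x from its front (the face with an oval dispensing window) to its back. It is tipped towards its +x; on its back, x points down and z into the tray
- carton_heel (a point): the same carton: the middle of its lower back edge, over which it tips (47.5 mm along x and 95 mm down from its centre; same axes). At the start this edge is 30 to 95 mm short of the lip, up to 60 mm out of line, turned by up to 0.3 rad. The card slides on bench, tray and hand with friction 0.23 to 0.31: pushed high with its foot free it may slide or tip
- tray_lip (a point): dispenser tray of folded stainless sheet, fixed to the bench, open in front. This point: middle of the upper edge of its front lip, 10 mm above the bench. x points level into the tray, y to the left looking in, z up. The lip is the straight front edge of the floor, a plate 10 mm high and 146 mm wide; it blocks the carton's foot. Ears with screws stick out 21 mm beside the walls, 3 mm high
- reagent_bottle: bystander: an amber bottle 52 mm across, 125 mm high, beyond one side wall of the tray; origin at the centre of its underside
- kit_box: bystander: a small white carton 80 by 65 by 110 mm high, beyond the other side wall; origin at the centre of its underside
- tube_rack: bystander: a grey rack of tubes 60 by 190 mm, 95 mm high; origin at the centre of its underside
- beaker: bystander: a glass beaker 66 mm across, 85 mm high; origin at the centre of its underside
- wash_bottle: bystander: a white wash bottle 66 mm across, 160 mm high; origin at the centre of its underside
- pipette: bystander: a hand pipette lying on the bench, 245 mm long along its x; origin on the bench under its middle
- tip_box: bystander: an open clear box 80 by 120 by 50 mm; origin at the centre of its underside
- tray_end (a point): the same tray: middle of the foot of its end wall's inside face, 215 mm in from tray_lip, same axes. The end wall is 60 mm high, the side walls 45 mm high above the floor, their inside faces 68 mm either side of the middle, from 30 to 215 mm in from the lip. A carton tipped over the lip lies with its bottom end 5 to 40 mm outside it; fully home its top end touches this wall

How it is judged:
By the outcome, as a careful person would: the job done as asked, in the order asked, and still so for the second after the job is handed in, with the robot touching nothing.
It also fails if it takes over 72 s, if anything falls off the work surface, if the arm or the gripper's body presses on something with over 40 N, if the wrist force passes 120 N, or if a joint passes its speed limit or range.

ROBOT

A 6-joint arm with a two-finger parallel gripper is mounted at the origin on the work surface. World frame = base frame: x ahead of the robot, y to its left, z up, the work surface at z = 0. Lengths are in mm, angles in rad, forces in N, time in s.
With the tool pointing down it reaches from about 350 to 975 mm from the base axis. Payload 7.1 kg.
Tool frame: the origin (TCP) lies on the mounting face of the last link; the fingertips stand 182 mm ahead of it and the grasp point (between the pads) lies 163 mm ahead of it (ctrl.finger_overhang is the distance from the TCP to the fingertips, in mm); z points along the fingers, y is the direction in which the jaws open and shut (so a half turn about z gives the same grasp; the last joint's range is limited). The gripper opens to 88 mm and grips with 3 to 60 N. Pads are 20 mm wide; open, the fingers measure 115 mm over their backs; the gripper's body (75 mm by 178 mm) begins 61 mm behind the grasp point.
Start: joints at [1.143, 0.423, 1.63, -0, 1.089, -0.019], TCP at [248.411, 573.497, 404.675] pointing down, gripper open.
Joint ranges: [-3, 3], [-0.9, 2.11], [0.09, 2.58], [-1.31, 4.45], [0.11, 2.69], [-2.54, 2.54]. Speed limits (rad/s): [2.39, 2.39, 3.01, 3.14, 3.14, 3.14].

INTERFACE

Orientations are given as a rotation vector (axis times angle).
In Python, from workcell import ctrl, viewer, recognise gives the robot as it stands.
- The arm moves only by the shell command python3 -m handwheel 'ROWS'. ROWS is JSON, a list of rows, each an object of numbers: "gripper": the closure, from 0 (fully open) to 1 (shut); "tx", "ty", "tz": the shift along the tool's x, y, z in m; "rx", "ry", "rz": the turn, a rotation vector about the tool's x, y, z in degrees. In form: [{"gripper": .., "tx": .., "ty": .., "tz": .., "rx": .., "ry": .., "rz": ..}, ...]. A call has 1 to 8 rows; each row shifts and turns the commanded pose from where the row before left it, along the tool's axes as they then stand; what a row does not reach is not made up. A row lasts 1/8 s, in which the tool goes at most 62.5 mm and 10.7 degrees, less where a joint would pass 70% of its speed; a pose out of reach is approached as far as the arm can. A call with a gripper value outside its range is refused whole. The fingers move at their own pace and stop on an object; the grip force is fixed at half the most. Time passes only in rows, so rows that do not move let the fingers close. It gives the time, the measured TCP pose, the force and the opening at its end, in the units of the state.
- ctrl.get_obs(): the state, without advancing time (a new reading comes with each control period).
- viewer.get_image(name): name is "side" or "top" or "wrist"; returns a dict with "image" (480x640x3 uint8, red, green, blue), "range_z" (480x640 float32, mm along the optical axis (not along the pixel's ray), 0 where there is no reading), "vfov" (degrees; the focal length in pixels is half the picture's height over the tangent of half this angle, whatever the lens; pixels are square), "cx", "cy" (the principal point, pixels), "extrinsics" (4x4, takes a point from world to camera coordinates); the wrist camera has in their place "T_tool_cam" (4x4, takes a point from camera to tool coordinates, whose origin is the TCP and whose axes are the flange's). Camera axes: x right, y up, looking along -z (the intrinsics and any distortion apply to the point x, -y, -z); pixel columns grow to the right and rows downward; lengths in mm; the calibration is good to about 2 mm. A picture is of the moment at which its call begins: read the wrist's pose just before it.
- ctrl.close_job(): hands the job in, once; it reports no verdict.
Trained networks look in a picture, given as the dict that the camera call returned (one of the last four; its "shot" number tells which), for a name from the list of things; names that differ only in an ending like _2 or _b are one class to them, and where a whole thing is asked for, a point or a joint stands for the part that bears it (a point fixed in the world has none). Each returns a list of dicts, best first, with "p" (0 to 1); they miss things now and then, are a little off and sometimes report something else, mostly with a low value. They report only what shows in the picture. A call takes as long as a camera call.
- recognise(picture, name): "xy" ([column, row] as shares, 0 to 1, of the picture: columns of its width, rows of its height, amid what is visible of it).
The state is a dict: "t": time; "qpos": joint angles; "qvel": joint speeds; "joint_torque": joint torques, N m; "ee_pos": TCP position; "orientation": TCP orientation; "ft_force": force on the tool from outside, world axes, zero at the start; "moment": the same for the moment, N m; "width": finger opening in mm.
Only numpy, scipy, OpenCV 4.12 (cv2) and the standard library are available. Lean on these libraries where they do the work, as an engineer would, in place of code of your own. Each camera call takes 0.05 s, during which the arm holds its last target.

## Working session

There is one attempt and no reset: what is moved stays moved. The work goes in short steps, Python scripts to look and compute and a shell command to move; the robot and the scene stay as the last step left them, time stands still between calls to the robot, and variables do not carry over. Pictures are saved under pics/ and viewed, and the job is handed in when it is done.

```bash
ls; mkdir -p pics
cat > h.py <<'E'
import numpy as np, cv2
from workcell import ctrl, viewer, recognise
from scipy.spatial.transform import Rotation as R
def cloud(im):
    d=im["range_z"]; h,w=d.shape; f=h/2/np.tan(np.radians(im["vfov"])/2)
    u,v=np.meshgrid(np.arange(w),np.arange(h))
    pc=np.stack([(u-im["cx"])/f*d,-(v-im["cy"])/f*d,-d,np.ones_like(d)],-1)
    T=np.linalg.inv(im["extrinsics"])
    P=pc@T.T
    P=P[...,:3]; P[d<=0]=np.nan
    return P
def save(im,n): cv2.imwrite(f"pics/{n}.png",im["image"][...,::-1])
E
python3 - <<'E'
from h import *
o=ctrl.get_obs();print({k:np.round(v,3) for k,v in o.items()})
for c in ["side","top"]:
    im=viewer.get_image(c);save(im,c+"0");P=cloud(im)
    print(c,[k for k in im],im["vfov"],im["cx"],im["cy"],np.linalg.inv(im["extrinsics"])[:3].round(2).tolist(), {k:im[k] for k in im if k not in("image","range_z","extrinsics")})
    for n in "carton_mid carton_heel tray_lip tray_end reagent_bottle kit_box tube_rack beaker wash_bottle pipette tip_box".split():
        for r in recognise(im,n)[:2]:
            x,y=r["xy"];px=(int(x*640),int(y*480));print(n,round(r["p"],2),px,P[px[1],px[0]].round(0))
E
```

```text
pics
{'t': np.float64(0.0), 'qpos': array([ 1.143,  0.424,  1.631, -0.   ,  1.089, -0.019]), 'qvel': array([ 0.001,  0.   , -0.   , -0.   , -0.   ,  0.001]), 'joint_torque': array([ 2.0000e-03, -5.4462e+01, -2.7367e+01,  6.5000e-02,  2.3000e-02,
       -0.0000e+00]), 'ee_pos': array([248.322, 573.254, 403.898]), 'orientation': array([-6.380e-01, -3.076e+00,  2.000e-03]), 'ft_force': array([-0.197, -0.038,  0.128]), 'moment': array([-0.05 ,  0.067,  0.007]), 'width': np.float64(87.642)}
side ['image', 'range_z', 'vfov', 'cx', 'cy', 'extrinsics', 'shot'] 44.549144569020356 316.2139832690854 241.5917018356712 [[0.84, 0.42, -0.34, 108.62], [-0.54, 0.64, -0.54, -690.28], [-0.01, 0.64, 0.77, 1051.7]] {'vfov': 44.549144569020356, 'cx': 316.2139832690854, 'cy': 241.5917018356712, 'shot': 1}
carton_mid 0.48 (359, 185) [731. 104.  67.]
carton_heel 0.95 (323, 236) [522. -59. 172.]
tray_lip 0.8 (291, 180) [632. 258.  11.]
tray_end 0.57 (292, 181) [636. 260.   3.]
reagent_bottle 0.8 (357, 182) [726. 106.  78.]
kit_box 0.58 (237, 202) [452. 191.  90.]
kit_box 0.41 (479, 369) [ 673. -394.   -1.]
tu
[... 557 characters left out ...]
0825, 'cy': 238.1240106067714, 'shot': 2}
carton_mid 0.72 (319, 222) [552. -16. 190.]
carton_heel 0.78 (316, 221) [554.  -9. 194.]
tray_lip 0.94 (238, 201) [624. 194.   9.]
tray_lip 0.37 (368, 303) [ 348. -144.   25.]
tray_end 0.9 (241, 201) [624. 186.   9.]
tray_end 0.53 (463, 183) [ 664. -411.    3.]
reagent_bottle 0.94 (262, 155) [727. 121.  99.]
kit_box 0.61 (222, 258) [474. 220. 112.]
tube_rack 0.69 (145, 214) [589. 424.  57.]
beaker 0.64 (479, 285) [ 388. -446.    4.]
wash_bottle 0.87 (155, 280) [423. 381. 117.]
wash_bottle 0.37 (461, 182) [ 667. -406.    4.]
pipette 0.93 (367, 306) [ 341. -142.   24.]
tip_box 0.71 (461, 182) [ 667. -406.    4.]
tip_box 0.46 (242, 202) [621. 184.   9.]
```

View pics/top0.png

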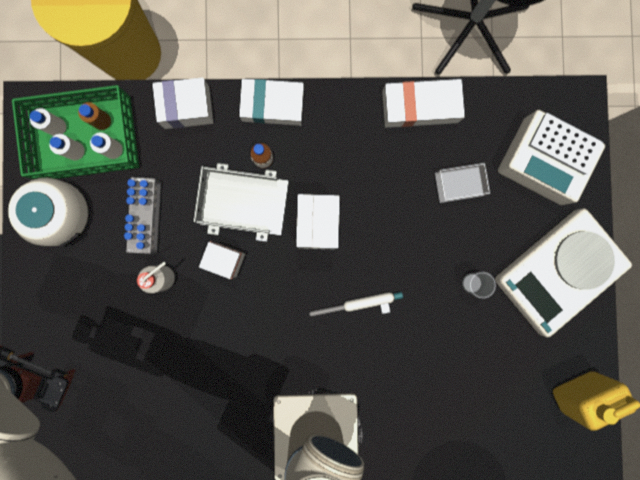

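View pics/side0.png

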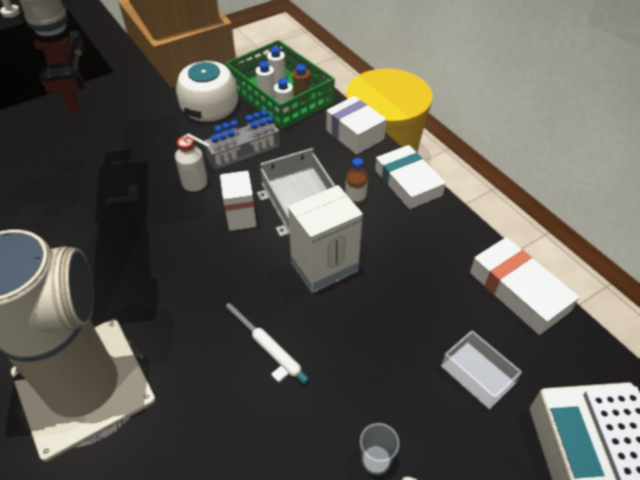

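The top view shows the carton at (318,222), with the tray at (241,200) on its left and its open side facing the carton. The kit box is at (222,260) and the amber bottle at (262,155). Next I'll fit the geometry.

```bash
cat >> h.py <<'E'
def rect(P,lo,hi,z0,z1,pct=None):
    m=(P[...,2]>z0)&(P[...,2]<z1)&(P[...,0]>lo[0])&(P[...,0]<hi[0])&(P[...,1]>lo[1])&(P[...,1]<hi[1])
    q=P[m]; r=cv2.minAreaRect(q[:,:2].astype(np.float32))
    return q,r
E
python3 - <<'E'
from h import *
im=viewer.get_image("top");P=cloud(im)
q,r=rect(P,(430,-110),(660,60),180,205);print("carton top",len(q),r,q[:,2].mean(), cv2.boxPoints(r).round(0).tolist())
q,r=rect(P,(500,50),(720,300),4,75);print("tray all",len(q),r,cv2.boxPoints(r).round(0).tolist())
q,r=rect(P,(500,50),(720,300),35,75);print("tray walls",len(q),r,cv2.boxPoints(r).round(0).tolist())
q,r=rect(P,(500,40),(720,300),6,14);print("tray floor",len(q),r,cv2.boxPoints(r).round(0).tolist())
im["image"]; a=cv2.resize(im["image"][120:320,150:410],None,fx=3,fy=3,interpolation=cv2.INTER_CUBIC); cv2.imwrite("pics/crop1.png",a[...,::-1])
q=P[150:260:6,180:350:6,2]
for row in q: print(' '.join('%4.0f'%x for x in row))
E
```

```text
carton top 2146 ((554.0996704101562, -12.624610900878906), (95.15469360351562, 120.38037109375), 87.1146011352539) 190.0358007865482 [[492.0, -57.0], [612.0, -63.0], [617.0, 32.0], [496.0, 38.0]]
tray all 5269 ((610.5742797851562, 174.60963439941406), (218.4711151123047, 249.95919799804688), 0.3169289231300354) [[501.0, 299.0], [502.0, 49.0], [720.0, 50.0], [719.0, 300.0]]
tray walls 612 ((616.2318725585938, 195.81394958496094), (190.4568328857422, 232.52557373046875), 80.76011657714844) [[486.0, 120.0], [716.0, 83.0], [746.0, 271.0], [517.0, 308.0]]
tray floor 3761 ((609.4588012695312, 172.23165893554688), (252.80152893066406, 218.00558471679688), 89.8657455444336) [[500.0, 46.0], [718.0, 46.0], [719.0, 298.0], [501.0, 299.0]]
   5   -0   -0   -4   -2   -1    2    2    3   -6   -5   -3   87  124   98   62   -1    2    1   -2    3   -3    2   -2   -4   -1   -3   -2   -2
  -4    2    0    3   -5   -2   -0    0    4    1   -0   -3   82   95   92   72    2   -0   -0   -2   -0    1   -1    2   -2    1   -4   -0    1
   2   -1    2   -1    0    3   -0   -3   -6   -1   -1    0   -3   76   
[... 1692 characters left out ...]
   -2    6    3   -1   -2   -3   -1    2    4    4    1   12    1    1    2  191  194  190  194  192  190  191   -2   -2
   2   -1    0    2    1   -1    4    2    1   -0   -3   -4   -1   -1   -0    4    1    1    3    4  191  188  190  190  189  192  nan    3    2
  -1   -3   -2    3    8  111  111   39    1    1    2   -1    1   -0   -0   -0    4    0    4   -3  188  190  189  192  189  187  189    2    1
  -3   -3    2    4   -1  110  112  108  109  111    2   -0    2    2   -3    3   -3    2    3   -5    2   -3    2   -1   -0   -4   -1    1    0
   2   -1   -1    4  107  112  109  104  110  107   56    4    2   -3    3   -1    1    1    0   -1   -3   -1    0    1    3   -1    1   -3   -4
```

View pics/crop1.png

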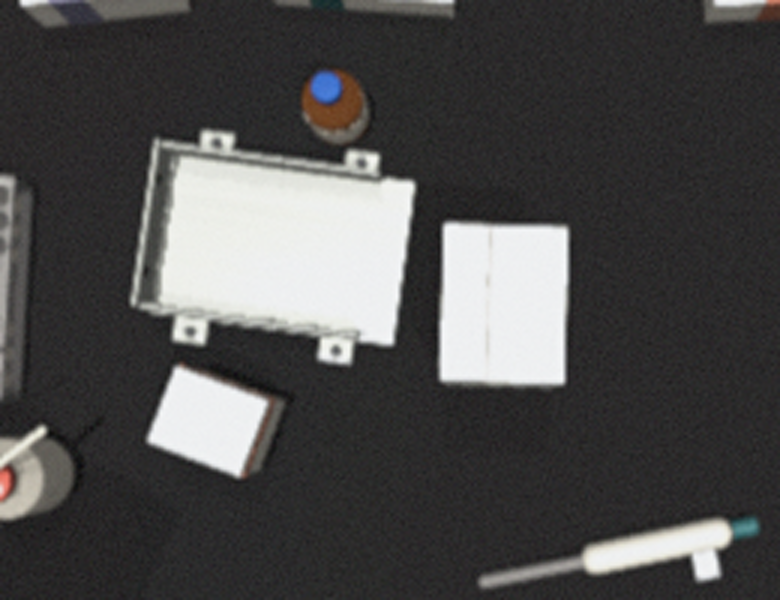

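The crop shows the lip corners at about (414,181) and (393,345), and the end wall at x≈135-160. I'll project rays onto known planes to get metric positions.

```bash
cat >> h.py <<'E'
def onplane(im,u,v,z):
    h=480;f=h/2/np.tan(np.radians(im["vfov"])/2)
    T=np.linalg.inv(im["extrinsics"]); d=T[:3,:3]@np.array([(u-im["cx"])/f,-(v-im["cy"])/f,-1]); c=T[:3,3]
    return c+d*(z-c[2])/d[2]
E
python3 - <<'E'
from h import *
im=viewer.get_image("top")
g=cv2.cvtColor(im["image"],cv2.COLOR_RGB2GRAY).astype(float)
# lip edge: for rows 183..232 find bright->dark crossing
pts=[]
for v in range(184,232,2):
    row=g[v,270:305]; 
    j=[i for i in range(34) if row[i]>=130>row[i+1]]
    if j: i=j[0]; u=270+i+(row[i]-130)/(row[i]-row[i+1]); pts.append(onplane(im,u,v,10)[:2])
pts=np.array(pts);vx,vy,x0,y0=cv2.fitLine(pts.astype(np.float32),cv2.DIST_HUBER,0,.01,.01).ravel()
print("lip line dir",vx,vy,"pt",x0,y0,"ends",pts[0],pts[-1])
n=np.array([-vy,vx]); n=n if n[1]>0 else -n
print("inward n",n,"yaw",np.arctan2(n[1],n[0]), "resid",np.std((pts-[x0,y0])@n))
for (a,b) in [(414,181),(393,345)]: print(onplane(im,150+a/3-.33,120+b/3-.33,10))
# end wall top outer z=70, corners
for (a,b) in [(155,138),(133,305),(414,181)]: print("endwall top",onplane(im,150+a/3-.33,120+b/3-.33,70))
# carton top from image
m=(g>150).astype(np.uint8);m[:, :290]=0;m[:,345:]=0;m[:185]=0;m[255:]=0
c=max(cv2.findContours(m,0,cv2.CHAIN_APPROX_NONE)[0],key=cv2.contourArea)[:,0]
w=np.array([onplane(im,u,v,190)[:2] for u,v in c],np.float32);r=cv2.minAreaRect(w);print(r,cv2.boxPoints(r).round().tolist())
E
```

```text
lip line dir 0.98846984 -0.15141788 pt 622.4409 68.43021 ends [667.23160191  61.47275351] [544.76695308  80.43300428]
inward n [0.15141788 0.98846984] yaw 1.4187938 resid 0.283888530380489
[677.93778047  61.36670225  10.        ]
[532.38338009  82.26669939  10.        ]
endwall top [708.29838815 276.97324197  70.        ]
endwall top [567.21681693 296.75477655  70.        ]
endwall top [668.54422242  58.98198553  70.        ]
((554.8900756835938, -12.298248291015625), (95.19677734375, 121.07633209228516), 87.36896514892578) [[492.0, -57.0], [613.0, -63.0], [618.0, 32.0], [497.0, 38.0]]
```

Measured layout:
- Tray: lip middle is about (605, 71.6) and the inward direction is (0.151, 0.988).
- Carton: about 37 mm to the left of the tray's line, turned 0.10 rad, with its heel 43 mm short of the lip.

Plan: use a vertical tool with fingertips near z=120. First push the left side squarely to the tray's line, then push the front to the lip, then tip it high, then slide it home.

```bash
cat >> h.py <<'E'
L=np.array([605.2,71.6]); n=np.array([.1514,.9885]); yl=np.array([-.9885,.1514])
def delta(a,b,z,yaw):
    """target TCP: a along n, b left, height z, tool-y yaw; prints tool-frame turn then shift after turn"""
    o=ctrl.get_obs(); p=o["ee_pos"]; Rm=R.from_rotvec(o["orientation"]).as_matrix()
    ty=np.arctan2(Rm[1,1],Rm[0,1]); c,s=np.cos(yaw),np.sin(yaw)
    Rt=np.array([[-s,c,0],[c,s,0],[0,0,-1.]]).copy(); Rt[:,0]=np.cross(Rt[:,1],Rt[:,2])
    t=np.array([*(L+a*n+b*yl),z])
    print("rel turn deg",np.degrees(R.from_matrix(Rm.T@Rt).as_rotvec()).round(2),"shift after",(Rt.T@(t-p)).round(1),"target",t.round(1))
    state()
def state():
    o=ctrl.get_obs(); d=o["ee_pos"][:2]-L
    print("t",round(float(o["t"]),2),"tray a,b",(d@n).round(1),(d@yl).round(1),"z",o["ee_pos"][2].round(1),"F",o["ft_force"].round(1),"w",round(float(o["width"]),1))
def carton():
    im=viewer.get_image("top");g=cv2.cvtColor(im["image"],cv2.COLOR_RGB2GRAY)
    P=cloud(im);m=((P[...,2]>180)&(P[...,2]<200)&(P[...,1]<150)&(P[...,1]>-130)&(P[...,0]>400)&(P[...,0]<720)).astype(np.uint8)
    m=cv2.morphologyEx(m,cv2.MORPH_OPEN,np.ones((3,3)))
    c=max(cv2.findContours(m,0,cv2.CHAIN_APPROX_NONE)[0],key=cv2.contourArea)[:,0]
    w=np.array([onplane(im,u,v,190)[:2] for u,v in c],np.float32);r=cv2.minAreaRect(w)
    b=cv2.boxPoints(r);d=np.array(r[0])-L
    q=np.stack([(b-L)@n,(b-L)@yl],-1).round(1)
    print("carton a,b",(d@n).round(1),(d@yl).round(1),"size",np.round(r[1],1),"corners",q.tolist())
    return im
E
python3 - <<'E'
from h import *
delta(-91,135,304,1.4188)
carton()
E
```

```text
rel turn deg [  0.    -0.   -14.71] shift after [-293.7 -533.1  100.7] target [458.    2.1 304. ]
t 1.3 tray a,b 442.1 428.7 z 404.7 F [ 0.7 -0.   0.2] w 87.6
carton a,b -90.9 37.5 size [ 94.  119.4] corners [[-145.4, 90.5], [-129.6, -27.9], [-36.4, -15.5], [-52.2, 102.9]]
```

```bash
python3 -m handwheel '[{"gripper":0.32,"rz":-7.4},{"gripper":0.32,"rz":-7.3},{"gripper":0.32,"tx":-0.018,"ty":-0.033},{"gripper":0.32,"tx":-0.021,"ty":-0.04},{"gripper":0.32,"tx":-0.021,"ty":-0.04},{"gripper":0.32,"tx":-0.021,"ty":-0.04},{"gripper":0.32,"tx":-0.021,"ty":-0.04},{"gripper":0.32,"tx":-0.021,"ty":-0.04}]'; python3 -c "
from h import *
delta(-91,135,304,1.4188)"
```

```text
rel turn deg [ -0.     0.   -14.71] shift after [-293.7 -533.1  100.7] target [458.    2.1 304. ]
t 1.35 tray a,b 442.1 428.7 z 404.7 F [-0.1 -0.1 -0.6] w 88.3$[0]: bad value
```

```bash
python3 -m handwheel '[{"gripper":0.32,"tx":0,"ty":0,"tz":0,"rx":0,"ry":0,"rz":-7.4},{"gripper":0.32,"tx":0,"ty":0,"tz":0,"rx":0,"ry":0,"rz":-7.3},{"gripper":0.32,"tx":-0.018,"ty":-0.033,"tz":0,"rx":0,"ry":0,"rz":0},{"gripper":0.32,"tx":-0.021,"ty":-0.04,"tz":0,"rx":0,"ry":0,"rz":0},{"gripper":0.32,"tx":-0.021,"ty":-0.04,"tz":0,"rx":0,"ry":0,"rz":0},{"gripper":0.32,"tx":-0.021,"ty":-0.04,"tz":0,"rx":0,"ry":0,"rz":0},{"gripper":0.32,"tx":-0.021,"ty":-0.04,"tz":0,"rx":0,"ry":0,"rz":0}]'; python3 -c "
from h import *
delta(-91,135,304,1.4188)"
```

```text
t: 2.22
ee_pos: [320.3, 365.9, 404.8]
orientation: [0.238, 3.132, 0.0]
ft_force: [1.5, 0.1, -0.4]
width: 59.5
rel turn deg [0.02 0.02 0.  ] shift after [-191.2 -338.8  100.8] target [458.    2.1 304. ]
t 2.23 tray a,b 247.8 326.2 z 404.8 F [ 1.5  0.1 -0.4] w 59.5
```

```bash
python3 -m handwheel '[{"gripper":0.32,"tx":-0.024,"ty":-0.042,"tz":0,"rx":0,"ry":0,"rz":0},{"gripper":0.32,"tx":-0.024,"ty":-0.042,"tz":0,"rx":0,"ry":0,"rz":0},{"gripper":0.32,"tx":-0.024,"ty":-0.042,"tz":0,"rx":0,"ry":0,"rz":0},{"gripper":0.32,"tx":-0.024,"ty":-0.042,"tz":0,"rx":0,"ry":0,"rz":0},{"gripper":0.32,"tx":-0.024,"ty":-0.042,"tz":0,"rx":0,"ry":0,"rz":0},{"gripper":0.32,"tx":-0.024,"ty":-0.042,"tz":0,"rx":0,"ry":0,"rz":0},{"gripper":0.32,"tx":-0.023,"ty":-0.042,"tz":0,"rx":0,"ry":0,"rz":0},{"gripper":0.32,"tx":-0.019,"ty":-0.04,"tz":0,"rx":0,"ry":0,"rz":0}]'; python3 -c "
from h import *
delta(-91,135,304,1.4188)"
```

```text
t: 3.22
ee_pos: [453.7, 7.3, 405.0]
orientation: [0.24, 3.131, 0.0]
ft_force: [0.3, -0.1, 0.8]
width: 59.4
rel turn deg [ 0.01  0.06 -0.04] shift after [ -5.   -4.5 101. ] target [458.    2.1 304. ]
t 3.23 tray a,b -86.5 140.0 z 405.0 F [ 0.3 -0.1  0.8] w 59.4
```

```bash
python3 -m handwheel '[{"gripper":0.32,"tx":0,"ty":0,"tz":0.035,"rx":0,"ry":0,"rz":0},{"gripper":0.32,"tx":0,"ty":-0.004,"tz":0.035,"rx":0,"ry":0,"rz":0},{"gripper":0.32,"tx":0,"ty":0,"tz":0.031,"rx":0,"ry":0,"rz":0},{"gripper":0.32,"tx":-0.005,"ty":0,"tz":0,"rx":0,"ry":0,"rz":0},{"gripper":0.32,"tx":-0.01,"ty":0,"tz":0,"rx":0,"ry":0,"rz":0},{"gripper":0.32,"tx":-0.005,"ty":0,"tz":0,"rx":0,"ry":0,"rz":0}]'
python3 - <<'E'
from h import *
state();save(carton(),"top1");save(viewer.get_image("side"),"side1")
E
```

```text
t: 3.98
ee_pos: [473.9, 1.9, 305.1]
orientation: [0.239, 3.129, 0.0]
ft_force: [0.0, -0.3, -0.3]
width: 59.9
t 3.98 tray a,b -88.8 119.2 z 305.1 F [ 0.  -0.3 -0.3] w 59.9
carton a,b -88.8 21.6 size [94.  87.4] corners [[-141.2, 58.8], [-129.6, -27.9], [-36.4, -15.5], [-47.9, 71.2]]
```

View pics/side1.png

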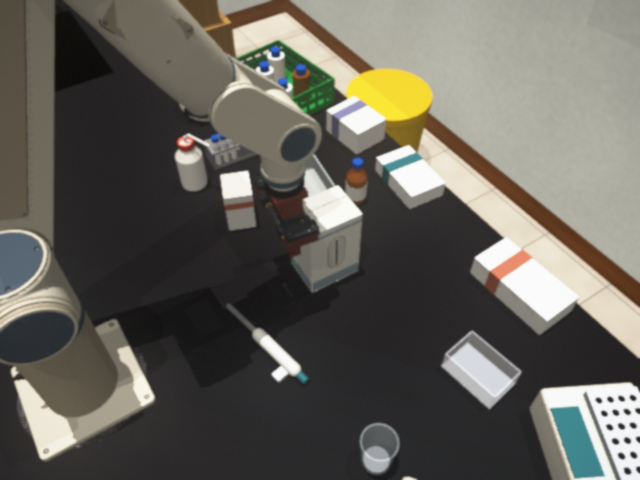

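The gripper stands beside the carton's left face at about (300,225), with its body above the carton. Pushing sideways slowly.

```bash
python3 -m handwheel '[{"gripper":0.32,"tx":-0.004,"ty":0,"tz":0,"rx":0,"ry":0,"rz":0},{"gripper":0.32,"tx":-0.004,"ty":0,"tz":0,"rx":0,"ry":0,"rz":0},{"gripper":0.32,"tx":-0.004,"ty":0,"tz":0,"rx":0,"ry":0,"rz":0},{"gripper":0.32,"tx":-0.004,"ty":0,"tz":0,"rx":0,"ry":0,"rz":0},{"gripper":0.32,"tx":-0.004,"ty":0,"tz":0,"rx":0,"ry":0,"rz":0},{"gripper":0.32,"tx":-0.004,"ty":0,"tz":0,"rx":0,"ry":0,"rz":0}]'
python3 - <<'E'
from h import *
state();carton()
E
```

```text
t: 4.82
ee_pos: [496.1, -1.8, 303.6]
orientation: [-0.239, -3.132, 0.0]
ft_force: [-3.8, 0.8, 1.7]
width: 59.7
t 4.83 tray a,b -89.0 96.7 z 303.6 F [-3.8  0.8  1.7] w 59.7
carton a,b -89.4 4.2 size [94.8 74.8] corners [[-136.7, 41.6], [-136.7, -33.2], [-42.0, -33.2], [-42.0, 41.6]]
```

The carton is already square, and its face is where the TCP says it should be. I'll push the remaining 27 mm.

```bash
python3 -m handwheel '[{"gripper":0.32,"tx":-0.004,"ty":0,"tz":0,"rx":0,"ry":0,"rz":0},{"gripper":0.32,"tx":-0.004,"ty":0,"tz":0,"rx":0,"ry":0,"rz":0},{"gripper":0.32,"tx":-0.004,"ty":0,"tz":0,"rx":0,"ry":0,"rz":0},{"gripper":0.32,"tx":-0.004,"ty":0,"tz":0,"rx":0,"ry":0,"rz":0},{"gripper":0.32,"tx":-0.004,"ty":0,"tz":0,"rx":0,"ry":0,"rz":0},{"gripper":0.32,"tx":-0.003,"ty":0,"tz":0,"rx":0,"ry":0,"rz":0},{"gripper":0.32,"tx":-0.002,"ty":0,"tz":0,"rx":0,"ry":0,"rz":0},{"gripper":0.32,"tx":0,"ty":0,"tz":0,"rx":0,"ry":0,"rz":0}]'
python3 - <<'E'
from h import *
state();carton()
E
```

```text
t: 5.88
ee_pos: [520.9, -5.5, 303.7]
orientation: [0.239, 3.132, 0.0]
ft_force: [-1.5, 0.2, -0.3]
width: 59.8
t 5.88 tray a,b -89.0 71.6 z 303.7 F [-1.5  0.2 -0.3] w 59.8
carton a,b -89.2 -25.9 size [94.7 66.8] corners [[-137.8, 5.8], [-135.4, -61.0], [-40.7, -57.6], [-43.1, 9.2]]
```

```bash
python3 -m handwheel '[{"gripper":0.32,"tx":0.01,"ty":0,"tz":0,"rx":0,"ry":0,"rz":0},{"gripper":0.32,"tx":0.03,"ty":0,"tz":0,"rx":0,"ry":0,"rz":0},{"gripper":0.32,"tx":0.03,"ty":-0.03,"tz":-0.01,"rx":0,"ry":0,"rz":0},{"gripper":0.32,"tx":0.01,"ty":-0.04,"tz":-0.04,"rx":0,"ry":0,"rz":0},{"gripper":0.32,"tx":0,"ty":-0.04,"tz":-0.04,"rx":0,"ry":0,"rz":0},{"gripper":0.32,"tx":0,"ty":-0.03,"tz":-0.01,"rx":0,"ry":0,"rz":0}]'
python3 - <<'E'
from h import *
save(carton(),"top2");delta(-180,0,304,-0.152)
E
```

```text
t: 6.68
ee_pos: [420.2, -133.0, 406.5]
orientation: [0.239, 3.127, -0.003]
ft_force: [-0.2, 0.8, 0.5]
width: 59.8
carton a,b -89.2 1.8 size [ 94.8 120.3] corners [[-136.6, 62.0], [-136.6, -58.3], [-41.8, -58.3], [-41.8, 62.0]]
rel turn deg [ 0.16  0.39 89.95] shift after [ 52.1 151.6 102.8] target [ 577.9 -106.3  304. ]
t 6.72 tray a,b -232.1 151.6 z 406.8 F [ 1.1 -0.4  1.4] w 59.5
```

View pics/top2.png

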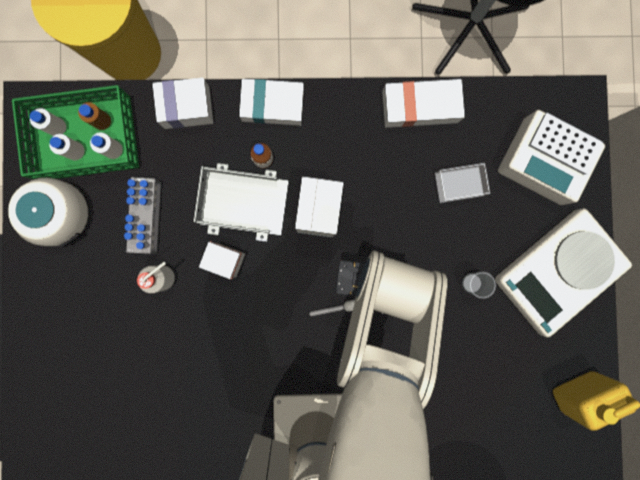

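The carton is now square to the tray, 2 mm off its line. Turning the tool 90° and moving behind the front face.

```bash
python3 -m handwheel '[{"gripper":0.32,"tx":0,"ty":0,"tz":0,"rx":0,"ry":0,"rz":10},{"gripper":0.32,"tx":0,"ty":0,"tz":0,"rx":0,"ry":0,"rz":10},{"gripper":0.32,"tx":0,"ty":0,"tz":0,"rx":0,"ry":0,"rz":10},{"gripper":0.32,"tx":0,"ty":0,"tz":0,"rx":0,"ry":0,"rz":10},{"gripper":0.32,"tx":0,"ty":0,"tz":0,"rx":0,"ry":0,"rz":10},{"gripper":0.32,"tx":0,"ty":0,"tz":0,"rx":0,"ry":0,"rz":10},{"gripper":0.32,"tx":0,"ty":0,"tz":0,"rx":0,"ry":0,"rz":10},{"gripper":0.32,"tx":0,"ty":0,"tz":0,"rx":0,"ry":0,"rz":10}]'; python3 -m handwheel '[{"gripper":0.32,"tx":0,"ty":0.02,"tz":0,"rx":0,"ry":0,"rz":10},{"gripper":0.32,"tx":0.01,"ty":0.04,"tz":0,"rx":0,"ry":0,"rz":0},{"gripper":0.32,"tx":0.01,"ty":0.04,"tz":0,"rx":0,"ry":0,"rz":0},{"gripper":0.32,"tx":0.01,"ty":0.04,"tz":0,"rx":0,"ry":0,"rz":0},{"gripper":0.32,"tx":0.01,"ty":0.012,"tz":0.02,"rx":0,"ry":0,"rz":0}]'
python3 - <<'E'
from h import *
delta(-170,1.5,304,-0.152)
E
```

```text
t: 7.72
ee_pos: [420.1, -131.2, 403.4]
orientation: [2.203, 2.24, 0.0]
ft_force: [0.8, -0.2, -0.6]
width: 60.1
t: 8.35
ee_pos: [579.2, -111.2, 384.4]
orientation: [2.381, 2.044, 0.004]
ft_force: [-0.7, 0.3, 0.2]
width: 59.9
rel turn deg [0.26 0.01 0.  ] shift after [14.6 -3.5 80.4] target [578.  -96.2 304. ]
t 8.35 tray a,b -184.6 -2.0 z 384.4 F [-0.7  0.3  0.2] w 59.9
```

```bash
python3 -m handwheel '[{"gripper":0.32,"tx":0,"ty":-0.003,"tz":0.04,"rx":0,"ry":0,"rz":0},{"gripper":0.32,"tx":0.01,"ty":0,"tz":0.04,"rx":0,"ry":0,"rz":0},{"gripper":0.32,"tx":0.02,"ty":0,"tz":0,"rx":0,"ry":0,"rz":0},{"gripper":0.32,"tx":0.004,"ty":0,"tz":0,"rx":0,"ry":0,"rz":0},{"gripper":0.32,"tx":0.004,"ty":0,"tz":0,"rx":0,"ry":0,"rz":0},{"gripper":0.32,"tx":0.004,"ty":0,"tz":0,"rx":0,"ry":0,"rz":0},{"gripper":0.32,"tx":0.004,"ty":0,"tz":0,"rx":0,"ry":0,"rz":0},{"gripper":0.32,"tx":0.004,"ty":0,"tz":0,"rx":0,"ry":0,"rz":0}]'
python3 - <<'E'
from h import *
state();carton()
E
```

```text
t: 9.35
ee_pos: [581.7, -62.0, 304.1]
orientation: [2.384, 2.045, 0.001]
ft_force: [-0.1, -2.8, 2.4]
width: 59.8
t 9.35 tray a,b -135.6 3.0 z 304.1 F [-0.1 -2.8  2.4] w 59.8
carton a,b -53.5 2.2 size [ 47.3 119.9] corners [[-77.0, 62.2], [-77.2, -57.7], [-30.0, -57.7], [-29.7, 62.1]]
```

```bash
python3 -m handwheel '[{"gripper":0.32,"tx":0.004,"ty":0,"tz":0,"rx":0,"ry":0,"rz":0},{"gripper":0.32,"tx":0.004,"ty":0,"tz":0,"rx":0,"ry":0,"rz":0},{"gripper":0.32,"tx":0.004,"ty":0,"tz":0,"rx":0,"ry":0,"rz":0},{"gripper":0.32,"tx":0.004,"ty":0,"tz":0,"rx":0,"ry":0,"rz":0},{"gripper":0.32,"tx":0.004,"ty":0,"tz":0,"rx":0,"ry":0,"rz":0},{"gripper":0.32,"tx":0.003,"ty":0,"tz":0,"rx":0,"ry":0,"rz":0}]'
python3 - <<'E'
from h import *
state();carton()
E
```

```text
t: 10.15
ee_pos: [585.1, -38.9, 303.6]
orientation: [-2.384, -2.046, 0.0]
ft_force: [-1.2, -1.4, 1.5]
width: 59.5
t 10.15 tray a,b -112.3 3.1 z 303.6 F [-1.2 -1.4  1.5] w 59.5
carton a,b -26.0 2.6 size [ 40.3 120.4] corners [[-46.8, 62.6], [-45.5, -57.8], [-5.2, -57.3], [-6.6, 63.1]]
```

```bash
python3 -m handwheel '[{"gripper":0.32,"tx":0.002,"ty":0,"tz":0,"rx":0,"ry":0,"rz":0},{"gripper":0.32,"tx":0.002,"ty":0,"tz":0,"rx":0,"ry":0,"rz":0},{"gripper":0.32,"tx":0.001,"ty":0,"tz":0,"rx":0,"ry":0,"rz":0}]'; python3 -m handwheel '[{"gripper":0.32,"tx":0.001,"ty":0,"tz":0,"rx":0,"ry":0,"rz":0},{"gripper":0.32,"tx":0.001,"ty":0,"tz":0,"rx":0,"ry":0,"rz":0}]';python3 -m handwheel '[{"gripper":0.32,"tx":0.001,"ty":0,"tz":0,"rx":0,"ry":0,"rz":0},{"gripper":0.32,"tx":0.001,"ty":0,"tz":0,"rx":0,"ry":0,"rz":0}]'
python3 - <<'E'
from h import *
state();carton()
im=viewer.get_image("side");cv2.imwrite("pics/s3.png",cv2.resize(im["image"][120:320,190:450],None,fx=3,fy=3)[...,::-1])
E
```

```text
t: 10.58
ee_pos: [585.8, -34.2, 303.6]
orientation: [-2.384, -2.046, 0.0]
ft_force: [-0.0, -2.6, 0.7]
width: 59.7
t: 10.82
ee_pos: [586.2, -32.2, 303.7]
orientation: [-2.384, -2.046, 0.0]
ft_force: [-0.9, -2.0, 1.5]
width: 59.3
t: 11.08
ee_pos: [586.5, -30.4, 303.8]
orientation: [2.384, 2.046, -0.0]
ft_force: [-0.4, -4.1, 2.8]
width: 59.9
t 11.07 tray a,b -103.6 3.0 z 303.8 F [-0.4 -4.1  2.8] w 59.9
carton a,b -14.7 2.5 size [ 38.1 120.6] corners [[-35.2, 62.3], [-32.2, -58.3], [5.9, -57.3], [2.9, 63.3]]
```

View pics/s3.png

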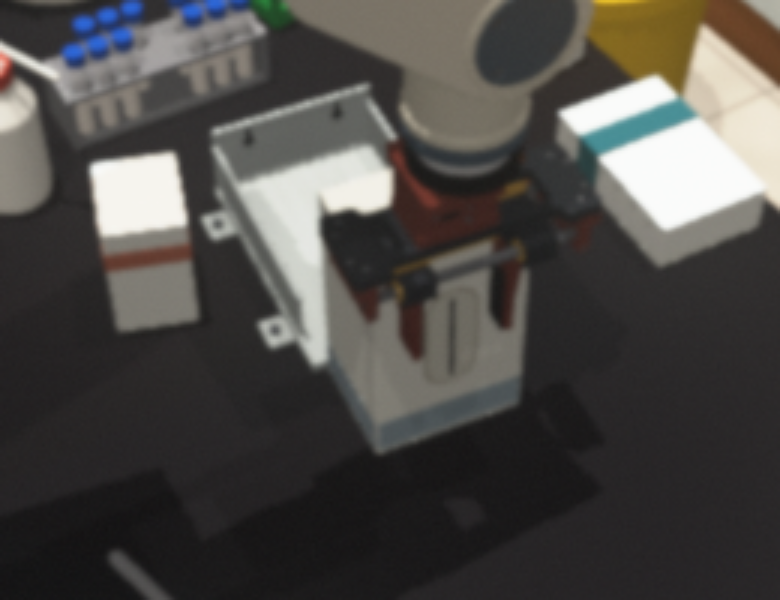

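The fingers press the front face at (455,300) and the foot is at the lip, with the force up to 4 N and the top 3 mm ahead. I'll back off so it settles upright and check that it is square.

```bash
python3 -m handwheel '[{"gripper":0.32,"tx":-0.004,"ty":0,"tz":0,"rx":0,"ry":0,"rz":0},{"gripper":0.32,"tx":-0.01,"ty":0,"tz":0,"rx":0,"ry":0,"rz":0},{"gripper":0.32,"tx":-0.02,"ty":0,"tz":-0.01,"rx":0,"ry":0,"rz":0},{"gripper":0.32,"tx":-0.05,"ty":0,"tz":-0.035,"rx":0,"ry":0,"rz":0},{"gripper":0.32,"tx":-0.05,"ty":0,"tz":0,"rx":0,"ry":0,"rz":0},{"gripper":0.32,"tx":0,"ty":0,"tz":0,"rx":0,"ry":0,"rz":0}]'
python3 - <<'E'
from h import *
state();save(carton(),"top4")
E
```

```text
t: 11.92
ee_pos: [565.4, -166.5, 349.9]
orientation: [2.387, 2.039, 0.001]
ft_force: [0.5, -0.6, -0.1]
width: 59.9
t 11.93 tray a,b -241.4 3.3 z 349.9 F [ 0.5 -0.6 -0.1] w 59.9
carton a,b -47.5 2.5 size [ 94.9 120.2] corners [[-94.9, 62.7], [-95.0, -57.5], [-0.2, -57.6], [-0.1, 62.6]]
```

View pics/top4.png

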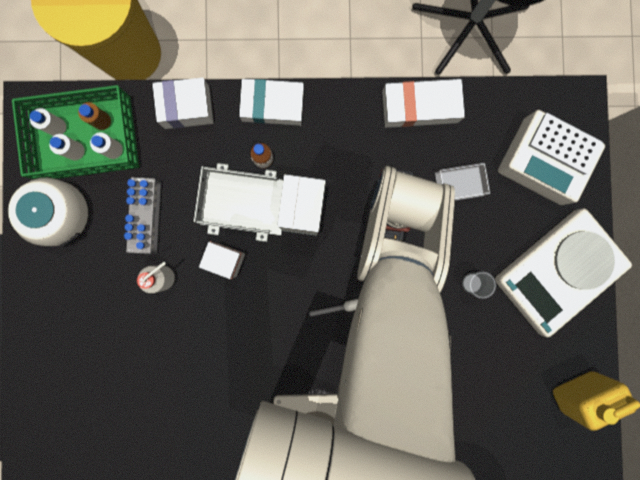

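It stands square with its back edge at the lip (corners at a = −0.1 and −0.2 mm, 2.5 mm off line). Now pushing near its top.

```bash
python3 -m handwheel '[{"gripper":0.32,"tx":0.05,"ty":0,"tz":0,"rx":0,"ry":0,"rz":0},{"gripper":0.32,"tx":0.05,"ty":0,"tz":0,"rx":0,"ry":0,"rz":0},{"gripper":0.32,"tx":0.025,"ty":0,"tz":0,"rx":0,"ry":0,"rz":0},{"gripper":0.32,"tx":0.005,"ty":0,"tz":0,"rx":0,"ry":0,"rz":0},{"gripper":0.32,"tx":0.004,"ty":0,"tz":0,"rx":0,"ry":0,"rz":0},{"gripper":0.32,"tx":0.004,"ty":0,"tz":0,"rx":0,"ry":0,"rz":0},{"gripper":0.32,"tx":0.004,"ty":0,"tz":0,"rx":0,"ry":0,"rz":0}]'; python3 -m handwheel '[{"gripper":0.32,"tx":0.004,"ty":0,"tz":0,"rx":0,"ry":0,"rz":0},{"gripper":0.32,"tx":0.004,"ty":0,"tz":0,"rx":0,"ry":0,"rz":0},{"gripper":0.32,"tx":0.004,"ty":0,"tz":0,"rx":0,"ry":0,"rz":0},{"gripper":0.32,"tx":0.004,"ty":0,"tz":0,"rx":0,"ry":0,"rz":0},{"gripper":0.32,"tx":0.004,"ty":0,"tz":0,"rx":0,"ry":0,"rz":0}]';  python3 - <<'E'
from h import *
state()
im=viewer.get_image("side");cv2.imwrite("pics/s5.png",cv2.resize(im["image"][120:320,190:450],None,fx=3,fy=3)[...,::-1])
E
```

```text
t: 12.85
ee_pos: [587.7, -23.0, 348.8]
orientation: [2.385, 2.045, -0.0]
ft_force: [-0.3, -2.2, 1.3]
width: 59.4
t: 13.48
ee_pos: [590.7, -2.2, 348.7]
orientation: [-2.384, -2.046, -0.0]
ft_force: [-0.4, -1.9, 1.2]
width: 60.0
t 13.47 tray a,b -75.2 3.1 z 348.7 F [-0.4 -1.9  1.2] w 60.0
```

View pics/s5.png

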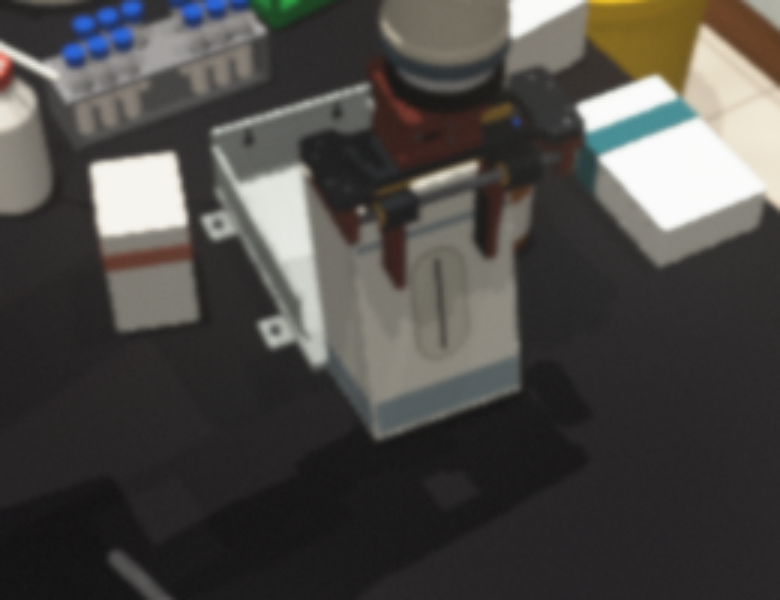

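The carton is tipping about its heel with light force. Continuing.

```bash
python3 -m handwheel '[{"gripper":0.32,"tx":0.004,"ty":0,"tz":0,"rx":0,"ry":0,"rz":0},{"gripper":0.32,"tx":0.004,"ty":0,"tz":0,"rx":0,"ry":0,"rz":0},{"gripper":0.32,"tx":0.004,"ty":0,"tz":0,"rx":0,"ry":0,"rz":0},{"gripper":0.32,"tx":0.004,"ty":0,"tz":0,"rx":0,"ry":0,"rz":0},{"gripper":0.32,"tx":0.004,"ty":0,"tz":0,"rx":0,"ry":0,"rz":0},{"gripper":0.32,"tx":0.004,"ty":0,"tz":0,"rx":0,"ry":0,"rz":0},{"gripper":0.32,"tx":0.004,"ty":0,"tz":0,"rx":0,"ry":0,"rz":0}]';  python3 - <<'E'
from h import *
state()
im=viewer.get_image("side");cv2.imwrite("pics/s6.png",cv2.resize(im["image"][120:320,190:450],None,fx=3,fy=3)[...,::-1])
E
```

```text
t: 14.4
ee_pos: [595.0, 25.4, 348.6]
orientation: [-2.384, -2.046, -0.0]
ft_force: [-0.1, 0.1, 0.4]
width: 59.6
t 14.4 tray a,b -47.2 3.1 z 348.6 F [-0.1  0.1  0.4] w 59.6
```

View pics/s6.png

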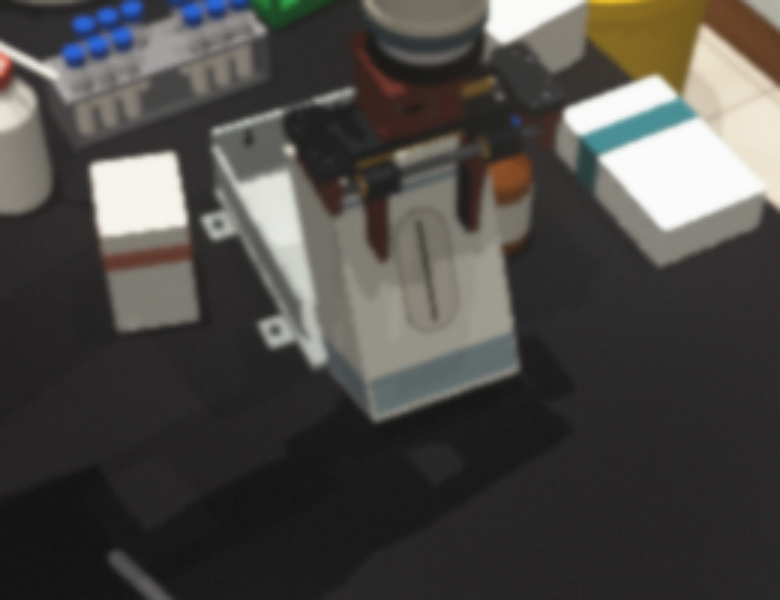

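It leans about 20-25° and the force has dropped to zero, so it is near balance.

```bash
python3 -m handwheel '[{"gripper":0.32,"tx":0.003,"ty":0,"tz":0,"rx":0,"ry":0,"rz":0},{"gripper":0.32,"tx":0.003,"ty":0,"tz":0,"rx":0,"ry":0,"rz":0},{"gripper":0.32,"tx":0.003,"ty":0,"tz":0,"rx":0,"ry":0,"rz":0},{"gripper":0.32,"tx":0.003,"ty":0,"tz":0,"rx":0,"ry":0,"rz":0},{"gripper":0.32,"tx":0.003,"ty":0,"tz":0,"rx":0,"ry":0,"rz":0},{"gripper":0.32,"tx":0.003,"ty":0,"tz":0,"rx":0,"ry":0,"rz":0}]';  python3 - <<'E'
from h import *
state()
im=viewer.get_image("side");cv2.imwrite("pics/s7.png",cv2.resize(im["image"][120:320,190:450],None,fx=3,fy=3)[...,::-1])
E
```

```text
t: 15.2
ee_pos: [597.7, 43.1, 348.7]
orientation: [-2.384, -2.046, 0.0]
ft_force: [0.3, 0.3, -0.3]
width: 60.1
t 15.2 tray a,b -29.3 3.1 z 348.7 F [ 0.3  0.3 -0.3] w 60.1
```

View pics/s7.png

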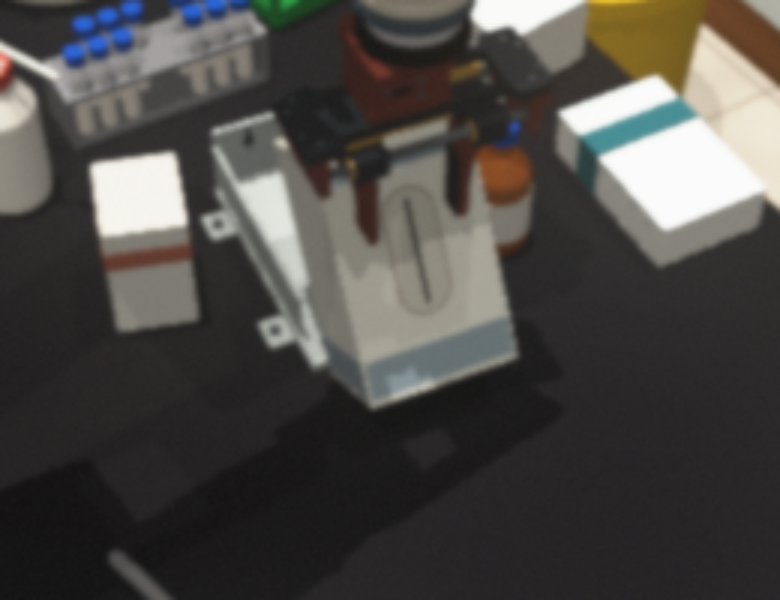

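Still in contact and leaning about 30°. Continuing slowly.

```bash
python3 -m handwheel '[{"gripper":0.32,"tx":0.003,"ty":0,"tz":0,"rx":0,"ry":0,"rz":0},{"gripper":0.32,"tx":0.003,"ty":0,"tz":0,"rx":0,"ry":0,"rz":0},{"gripper":0.32,"tx":0.003,"ty":0,"tz":0,"rx":0,"ry":0,"rz":0},{"gripper":0.32,"tx":0.003,"ty":0,"tz":0,"rx":0,"ry":0,"rz":0},{"gripper":0.32,"tx":0,"ty":0,"tz":0,"rx":0,"ry":0,"rz":0},{"gripper":0.32,"tx":0,"ty":0,"tz":0,"rx":0,"ry":0,"rz":0}]';  python3 - <<'E'
from h import *
state()
im=viewer.get_image("side");cv2.imwrite("pics/s8.png",cv2.resize(im["image"][120:320,190:450],None,fx=3,fy=3)[...,::-1])
E
```

```text
t: 16.0
ee_pos: [599.5, 54.7, 348.7]
orientation: [2.384, 2.046, -0.0]
ft_force: [-0.0, -0.0, 0.1]
width: 59.9
t 16.0 tray a,b -17.5 3.1 z 348.7 F [-0.  -0.   0.1] w 59.9
```

View pics/s8.png

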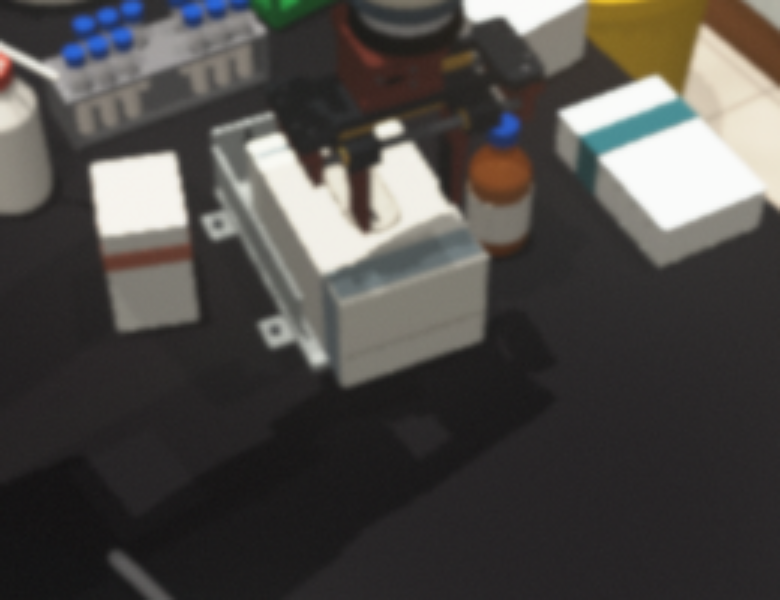

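The carton has fallen onto its back in the tray with the window up, at about (380,205). Backing off to measure its position.

```bash
cat >> h.py <<'E'
def lying():
    im=viewer.get_image("top");P=cloud(im)
    m=((P[...,2]>95)&(P[...,2]<115)&(P[...,1]<300)&(P[...,1]>0)&(P[...,0]>520)&(P[...,0]<720)).astype(np.uint8)
    m=cv2.morphologyEx(m,cv2.MORPH_OPEN,np.ones((3,3)))
    c=max(cv2.findContours(m,0,cv2.CHAIN_APPROX_NONE)[0],key=cv2.contourArea)[:,0]
    w=np.array([onplane(im,u,v,105)[:2] for u,v in c],np.float32);r=cv2.minAreaRect(w)
    b=cv2.boxPoints(r);q=np.stack([(b-L)@n,(b-L)@yl],-1).round(1)
    print("lying size",np.round(r[1],1),"z",np.nanmedian(P[...,2][m>0]).round(1),"corners",q.tolist());return im
E
python3 -m handwheel '[{"gripper":0.32,"tx":-0.03,"ty":0,"tz":0,"rx":0,"ry":0,"rz":0},{"gripper":0.32,"tx":-0.04,"ty":0,"tz":0,"rx":0,"ry":0,"rz":0},{"gripper":0.32,"tx":-0.04,"ty":0,"tz":0,"rx":0,"ry":0,"rz":0},{"gripper":0.32,"tx":-0.01,"ty":0,"tz":0,"rx":0,"ry":0,"rz":0}]';  python3 - <<'E'
from h import *
state();save(lying(),"top9")
E
```

```text
t: 16.55
ee_pos: [580.9, -65.8, 348.7]
orientation: [2.386, 2.043, -0.0]
ft_force: [0.4, 0.5, 1.0]
width: 59.6
t 16.55 tray a,b -139.4 3.2 z 348.7 F [0.4 0.5 1. ] w 59.6
lying size [190.2 120.6] z 105.3 corners [[-32.5, 62.9], [-32.3, -57.7], [157.9, -57.4], [157.7, 63.2]]
```

View pics/top9.png

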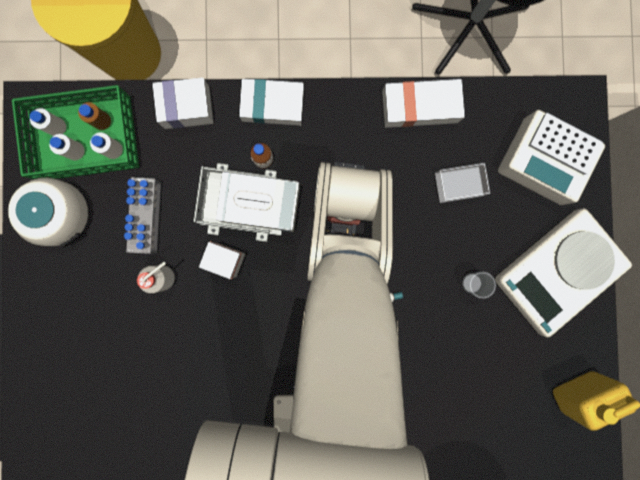

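It lies flat (top at z=105) and straight, with its bottom end 32 mm outside the lip, so it needs 57 mm more. Lowering to tip height 36 mm and pushing its end.

```bash
python3 -m handwheel '[{"gripper":0.32,"tx":0,"ty":0,"tz":0.045,"rx":0,"ry":0,"rz":0},{"gripper":0.32,"tx":0.02,"ty":0,"tz":0.045,"rx":0,"ry":0,"rz":0},{"gripper":0.32,"tx":0.03,"ty":0,"tz":0.04,"rx":0,"ry":0,"rz":0},{"gripper":0.32,"tx":0.03,"ty":0,"tz":0,"rx":0,"ry":0,"rz":0},{"gripper":0.32,"tx":0.008,"ty":0,"tz":0,"rx":0,"ry":0,"rz":0},{"gripper":0.32,"tx":0.005,"ty":0,"tz":0,"rx":0,"ry":0,"rz":0},{"gripper":0.32,"tx":0.004,"ty":0,"tz":0,"rx":0,"ry":0,"rz":0},{"gripper":0.32,"tx":0.004,"ty":0,"tz":0,"rx":0,"ry":0,"rz":0}]';  python3 - <<'E'
from h import *
state();lying()
E
```

```text
t: 17.6
ee_pos: [596.7, 35.3, 219.3]
orientation: [2.384, 2.045, 0.001]
ft_force: [-0.6, -2.5, 1.0]
width: 59.5
t 17.6 tray a,b -37.1 2.9 z 219.3 F [-0.6 -2.5  1. ] w 59.5
lying size [113.6 120.4] z 105.4 corners [[49.6, 62.8], [49.6, -57.6], [163.3, -57.5], [163.2, 62.8]]
```

```bash
python3 -m handwheel '[{"gripper":0.32,"tx":0.005,"ty":0,"tz":0,"rx":0,"ry":0,"rz":0},{"gripper":0.32,"tx":0.005,"ty":0,"tz":0,"rx":0,"ry":0,"rz":0},{"gripper":0.32,"tx":0.005,"ty":0,"tz":0,"rx":0,"ry":0,"rz":0},{"gripper":0.32,"tx":0.005,"ty":0,"tz":0,"rx":0,"ry":0,"rz":0},{"gripper":0.32,"tx":0.005,"ty":0,"tz":0,"rx":0,"ry":0,"rz":0},{"gripper":0.32,"tx":0.005,"ty":0,"tz":0,"rx":0,"ry":0,"rz":0},{"gripper":0.32,"tx":0.005,"ty":0,"tz":0,"rx":0,"ry":0,"rz":0},{"gripper":0.32,"tx":0.004,"ty":0,"tz":0,"rx":0,"ry":0,"rz":0}]';  python3 - <<'E'
from h import *
state();lying()
E
```

```text
t: 18.65
ee_pos: [602.5, 74.9, 218.6]
orientation: [-2.384, -2.046, 0.0]
ft_force: [-0.6, -2.9, 1.3]
width: 59.7
t 18.65 tray a,b 2.8 3.1 z 218.6 F [-0.6 -2.9  1.3] w 59.7
lying size [102.1 120.3] z 105.2 corners [[101.3, 63.2], [101.4, -57.1], [203.5, -57.0], [203.4, 63.3]]
```

~12 mm left. Small steps now, watching for the force rise at the wall.

```bash
python3 -m handwheel '[{"gripper":0.32,"tx":0.003,"ty":0,"tz":0,"rx":0,"ry":0,"rz":0},{"gripper":0.32,"tx":0.003,"ty":0,"tz":0,"rx":0,"ry":0,"rz":0},{"gripper":0.32,"tx":0.002,"ty":0,"tz":0,"rx":0,"ry":0,"rz":0}]'; python3 -m handwheel '[{"gripper":0.32,"tx":0.001,"ty":0,"tz":0,"rx":0,"ry":0,"rz":0},{"gripper":0.32,"tx":0.001,"ty":0,"tz":0,"rx":0,"ry":0,"rz":0}]'; python3 -m handwheel '[{"gripper":0.32,"tx":0.001,"ty":0,"tz":0,"rx":0,"ry":0,"rz":0}]'; python3 -m handwheel '[{"gripper":0.32,"tx":0.0007,"ty":0,"tz":0,"rx":0,"ry":0,"rz":0}]'; python3 -c "
from h import *
state();lying()"
```

```text
t: 19.08
ee_pos: [603.7, 82.5, 218.6]
orientation: [-2.384, -2.046, 0.0]
ft_force: [0.2, -2.2, 0.9]
width: 59.8
t: 19.32
ee_pos: [604.0, 84.4, 218.6]
orientation: [-2.384, -2.046, 0.0]
ft_force: [0.2, -2.5, 0.7]
width: 59.6
t: 19.45
ee_pos: [604.2, 85.4, 218.6]
orientation: [-2.384, -2.046, 0.0]
ft_force: [-1.2, -2.3, 0.8]
width: 59.2
t: 19.58
ee_pos: [604.3, 86.1, 218.6]
orientation: [-2.384, -2.046, 0.0]
ft_force: [0.5, -1.6, -0.7]
width: 59.9
t 19.57 tray a,b 14.2 3.1 z 218.6 F [ 0.5 -1.6 -0.7] w 59.9
lying size [ 98.2 120.4] z 105.2 corners [[116.2, 63.2], [116.4, -57.2], [214.6, -57.0], [214.4, 63.4]]
```

Far end is at 214.5 with no force rise yet. Continuing in 0.5 mm steps.

```bash
for i in 1; do :; done; python3 -m handwheel '[{"gripper":0.32,"tx":0.0006,"ty":0,"tz":0,"rx":0,"ry":0,"rz":0}]'; python3 -m handwheel '[{"gripper":0.32,"tx":0.0006,"ty":0,"tz":0,"rx":0,"ry":0,"rz":0}]'; python3 -m handwheel '[{"gripper":0.32,"tx":0.0006,"ty":0,"tz":0,"rx":0,"ry":0,"rz":0}]'
```

```text
t: 19.75
ee_pos: [604.4, 86.3, 218.6]
orientation: [2.383, 2.046, -0.001]
ft_force: [0.0, -7.4, -0.5]
width: 59.8
t: 19.88
ee_pos: [604.4, 86.4, 218.6]
orientation: [2.383, 2.046, -0.002]
ft_force: [-0.5, -11.1, 0.3]
width: 59.8
t: 20.0
ee_pos: [604.4, 86.5, 218.6]
orientation: [2.383, 2.046, -0.003]
ft_force: [-0.4, -15.0, 1.2]
width: 59.7
```

The force rose sharply while the tool stopped, so the carton is against the end wall. Backing off and checking.

```bash
python3 -m handwheel '[{"gripper":0.32,"tx":-0.005,"ty":0,"tz":0,"rx":0,"ry":0,"rz":0},{"gripper":0.32,"tx":-0.03,"ty":0,"tz":0,"rx":0,"ry":0,"rz":0},{"gripper":0.32,"tx":-0.05,"ty":0,"tz":0,"rx":0,"ry":0,"rz":0},{"gripper":0.32,"tx":-0.05,"ty":0,"tz":-0.03,"rx":0,"ry":0,"rz":0},{"gripper":0.32,"tx":-0.02,"ty":0,"tz":-0.05,"rx":0,"ry":0,"rz":0},{"gripper":0.32,"tx":0,"ty":0,"tz":-0.03,"rx":0,"ry":0,"rz":0},{"gripper":0.32,"tx":0,"ty":0,"tz":0,"rx":0,"ry":0,"rz":0}]'
python3 - <<'E'
from h import *
state();save(lying(),"top10");save(viewer.get_image("side"),"side10")
E
```

```text
t: 20.88
ee_pos: [581.9, -65.7, 331.3]
orientation: [2.382, 2.043, 0.006]
ft_force: [-0.3, 1.4, 1.4]
width: 59.8
t 20.88 tray a,b -139.2 2.2 z 331.3 F [-0.3  1.4  1.4] w 59.8
lying size [190.6 120.4] z 105.2 corners [[24.2, 63.2], [24.3, -57.2], [214.9, -57.0], [214.8, 63.4]]
```

View pics/side10.png

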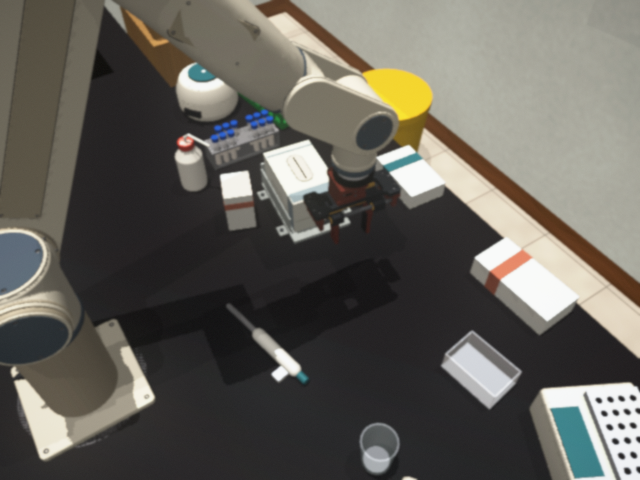

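View pics/top10.png

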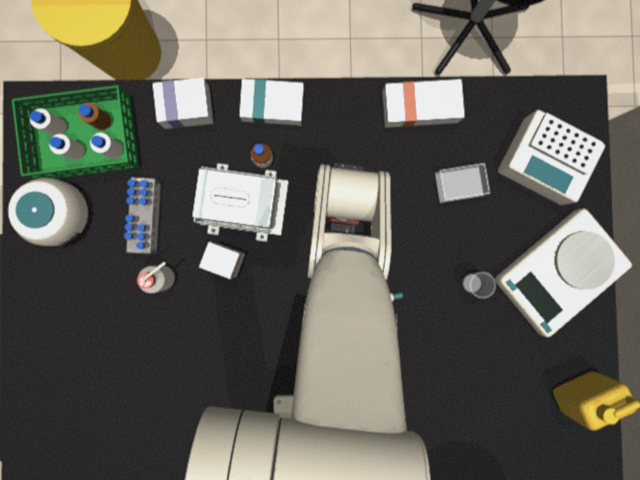

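The carton lies window up at (235,197) with its far end at 214.9 mm, against the 215 mm wall. The other objects look unmoved. Handing in.

```bash
python3 -c "
from h import *
print(ctrl.close_job())"
```

```text
the job is handed in; nothing more can be done
None
```

The carton is lying on its back in the tray, window up and fully home against the end wall, and the job is handed in. It took about 21 s of the 72 s allowed.

- **Lining up:** I pushed it sideways onto the tray's line and square, then forward until its foot stood against the lip. With the gripper clear, both ends of its lower back edge were within 0.2 mm of the lip and it was 2.5 mm off the tray's line.
- **Tipping:** I pushed near its top, with only a few newtons read at the wrist, until it fell over the lip onto its back.
- **Sliding home:** I pushed it until the force rose from about 2 N to 15 N while the tool stopped moving. That was the highest force I read; it is only read at the end of each move.

Last checks, with the gripper clear:
- **Position:** the far end is at 214.9 mm (the wall is at 215 mm), and the top face is level at a height of 105 mm.
- **Alignment:** the carton is straight in the tray but about 3 mm left of the middle, inside the side walls.
- **Bench:** the other things look unmoved in the last pictures. The arm hid most of the pipette in the top view, but the side view showed it in place.

The network's points for the carton and tray did not all agree, so I measured from depth and edge fits instead. None of my checks failed. I did not inspect the card itself for dents.

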